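# Load the workpieces on their measuring plates

## Task

Get the four steel workpieces ready for the measuring machine: stand each one, upright and centred, on the aluminium plate whose black silhouette matches its outline, with the slotted block and the hexagonal fitting turned to fit their silhouettes. Set the parts down rather than drop them, leave the reference ball and the little screw jack standing where they are, and let go of everything at the end.

Things in the scene. Friction and masses are not known exactly. Their poses are not given: they have to be found in the camera images.
- ring: Large flat bare-steel ring (bearing race), outside diameter 60 mm, bore 42 mm, height 24 mm, about 0.27 kg. Stands upright on the table. Origin at the centre of its underside, z up. The same all round.
- bushing: Small tall bare-steel bushing, outside diameter 36 mm, bore 20 mm, height 40 mm, about 0.22 kg. Stands upright on the table. Origin at the centre of its underside, z up. The same all round.
- block: Bare-steel guide block, 64 mm long (its x), 36 mm wide (its y), 34 mm high, with a slot 16 mm wide and 18 mm deep along the whole top, about 0.47 kg. Stands upright on the table. Origin at the centre of its underside, z up. Its two long sides are plain and parallel, and it is the same turned half round.
- fitting: Bare-steel hexagonal fitting: a hexagon 46 mm across flats and 20 mm high, with a round neck of diameter 26 mm rising from its middle from 20 to 42 mm height, about 0.36 kg. Stands upright on the table. Origin at the centre of its underside, z up. Two of its flats face along its +x and -x; the same every 60 degrees.
- pad_ring: Fixed bare aluminium loading plate, 86 x 86 mm, 8 mm thick, lying on the table; black silhouette on its top, in the middle: a ring of outside diameter 60 mm, inside diameter 42 mm. Origin at the centre of the plate's underside (top face at z = +8 mm, also the centre of the silhouette), z up.
- pad_bushing: Fixed bare aluminium loading plate, 86 x 86 mm, 8 mm thick, lying on the table; black silhouette on its top, in the middle: a small ring of outside diameter 36 mm, inside diameter 20 mm. Origin at the centre of the plate's underside (top face at z = +8 mm, also the centre of the silhouette), z up.
- pad_block: Fixed bare aluminium loading plate, 86 x 86 mm, 8 mm thick, lying on the table; black silhouette on its top, in the middle: a rectangle 64 mm along the plate's x by 36 mm along its y. Origin at the centre of the plate's underside (top face at z = +8 mm, also the centre of the silhouette), z up.
- pad_fitting: Fixed bare aluminium loading plate, 86 x 86 mm, 8 mm thick, lying on the table; black silhouette on its top, in the middle: a hexagon 46 mm across flats, two flats facing along the plate's +x and -x. Origin at the centre of the plate's underside (top face at z = +8 mm, also the centre of the silhouette), z up.
- ref_ball: Bystander, loose: the machine's reference ball, a white ceramic ball of diameter 22 mm on a thin steel post with a dark round foot of diameter 36 mm; 52 mm tall in all. Origin at the centre of its underside.
- screw_jack: Bystander, loose: a little screw jack, grey cone-shaped foot of diameter 32 mm and brass screw with a round head of diameter 18 mm; 42 mm tall in all. Origin at the centre of its underside.
There are look-alikes about, which are no part of the job. Leave any brown or orange look-alike of the pad_bushing alone.

How it is judged:
By the outcome, as a careful person would: the job done as asked, in the order asked, and still so for the second after the job is handed in, with the robot touching nothing.
It also fails if it takes over 109 s, if anything falls off the work surface, if the arm or the gripper's body presses on something with over 40 N, if the wrist force passes 120 N, or if a joint passes its speed limit or range.

## Robot

A 6-joint arm with a two-finger parallel gripper is mounted at the origin on the work surface. World frame = base frame: x ahead of the robot, y to its left, z up, the work surface at z = 0. Lengths are in m, angles in rad, forces in N, time in s.
With the tool pointing down it reaches from about 0.25 to 0.775 m from the base axis. Payload 4 kg.
Tool frame: the origin (TCP) lies at the very end of the fingers, on their centre line; the grasp point (between the pads) lies 19 mm behind it (robot.hold_point_z is the distance from the TCP to the grasp point, in m); z points along the fingers, y is the line along which they close (so a half turn about z gives the same grasp; the last joint's range is limited). The gripper opens to 94 mm and grips with 3 to 60 N. Pads are 16 mm wide; open, the fingers measure 119 mm over their backs; the gripper's body (75 mm by 177 mm) begins 78 mm behind the grasp point.
Start: joints at [1.164, 0.087, 1.371, -0, 1.684, -0.103], TCP at [0.165, 0.525, 0.206] pointing down, gripper open.
Joint ranges: [-3.1, 3.1], [-0.76, 2.03], [0.27, 2.55], [-1.08, 4.22], [0.17, 2.65], [-2.57, 2.57]. Speed limits (rad/s): [2.79, 2.79, 3.14, 3.14, 3.14, 3.14].

## Interface

Orientations are given as [roll, pitch, yaw] about the fixed x, y, z axes, in that order (R = Rz(yaw) Ry(pitch) Rx(roll)).
In Python, from bench import robot gives the robot as it stands.
- The arm moves only by the tool carry_out, never from a script. Its argument "steps" is a list of rows, each a list of 3 entries, a list of its own where there are three numbers: the shift along the tool's x, y, z in m, then the turn about the tool's z in units of 10 degrees (1.0 is 10 degrees), then the closure, from -1 (fully open) to 1 (shut). In form: [[[tx, ty, tz], roll, jaw], ...]. A call has 1 to 10 rows; each row is the pose to reach, as a shift and turn from the pose commanded when the call began, along the tool's axes at that moment; what a row does not reach only later rows make up. A row lasts 1/8 s, in which the tool goes at most 62.5 mm and 10.7 degrees, less where a joint would pass 70% of its speed; a pose out of reach is approached as far as the arm can. A call with a gripper value outside its range is refused whole. The fingers move at their own pace and stop on an object; the grip force is fixed at half the most. Time passes only in rows, so rows that repeat a pose let the fingers close. It gives the time, the measured TCP pose, the force, the opening and the grip force at its end, in the units of the state.
- robot.get_obs(): the state, without advancing time (a new reading comes with each control period).
- robot.snapshot(name): name is "scene" or "top" or "wrist"; returns a dict with "image" (420x560x3 uint8, red, green, blue), "z_map" (420x560 float32, m along the optical axis (not along the pixel's ray), 0 where there is no reading), "mtx" (3x3 intrinsics, pixels), "D" ([k1, k2, p1, p2, k3] as OpenCV has them; the pictures are not rectified), "R" (3x3) and "t" (3): a world point X has camera coordinates R X + t. Camera axes: x right, y down, z forward; pixel columns grow to the right and rows downward; lengths in m; the calibration is good to about 2 mm. A picture is of the moment at which its call begins.
- robot.close_job(): hands the job in; it is judged then, once.
The state is a dict: "time": time; "joint_positions": joint angles; "qvel": joint speeds; "joint_torque": joint torques, N m; "tool_pos": TCP position; "ee_rot": TCP orientation; "wrist_force": force on the tool from outside, world axes, zero at the start; "wrist_torque": the same for the moment, N m; "width": finger opening in m; "finger_force": force on a finger pad.
Only numpy, scipy, OpenCV 4.12 (cv2) and the standard library are available. Lean on these libraries where they do the work, as an engineer would, in place of code of your own. Each camera call takes 0.05 s, during which the arm holds its last target. There are 200 camera calls.

## Working session

There is one attempt and no reset: what is moved stays moved. The work goes in short steps, Python scripts to look and compute and a tool call to move; the robot and the scene stay as the last step left them, time stands still between calls to the robot, and variables do not carry over. Pictures are saved under pics/ and viewed, at most 15 in all, crops included, and the job is handed in when it is done.

Besides the shell and the picture viewer there is one more tool, called after "Emit:" as name(argument=value, ...) on one line, values as JSON. carry_out: Moves the arm, as the interface text tells. Its arguments: {"type":"object","properties":{"steps":{"type":"array","items":{"type":"array"}}},"required":["steps"]}

```bash
ls; mkdir -p pics; cat > h.py <<'E'
import numpy as np, cv2
from bench import robot
def snap(n,f=None):
    s=robot.snapshot(n)
    np.savez(''+n+'.npz',**s)
    if f: cv2.imwrite('pics/'+f,s['image'][:,:,::-1])
    return s
def cloud(s):
    z=s['z_map']; h,w=z.shape
    u,v=np.meshgrid(np.arange(w),np.arange(h))
    p=cv2.undistortPoints(np.stack([u,v],-1).reshape(-1,1,2).astype(np.float32),s['mtx'],s['D']).reshape(h,w,2)
    c=np.dstack([p*z[...,None],z])
    X=(c-s['t'].reshape(3))@s['R']
    X[z==0]=np.nan
    return X
E
python3 - <<'E'
from h import *
for n in ('top','scene'):
    s=snap(n,n+'1.png'); print(n,(-s['R'].T@s['t'].reshape(3)).round(3), s['mtx'][0,0])
o=robot.get_obs(); print(o)
E
```

```text
pics
top [0.359 0.079 0.981] 463.2505735659184
scene [ 0.988 -0.415  0.74 ] 475.7341517508441
{'time': 0.1, 'joint_positions': array([ 1.16390656e+00,  8.79057472e-02,  1.37208651e+00, -3.30522163e-06,
        1.68358436e+00, -1.03082608e-01]), 'qvel': array([-3.70106117e-04, -1.66784644e-03, -3.40027477e-03,  2.08078286e-03,
        7.79514167e-05, -2.54005581e-04]), 'joint_torque': array([ 2.16299661e-03, -3.41252518e+01, -3.03302264e+01,  7.19180075e-02,
        3.04677850e-02, -8.24221706e-05]), 'tool_pos': array([0.16433912, 0.52436664, 0.20441617]), 'ee_rot': array([-3.13961888e+00, -2.00882987e-04,  2.83778492e+00]), 'wrist_force': array([ 0.20490338, -0.12828825, -0.74265829]), 'wrist_torque': array([ 0.02909352, -0.03652971,  0.00456568]), 'finger_force': 0.0, 'width': 0.09394287555976781}
```

View pics/top1.png

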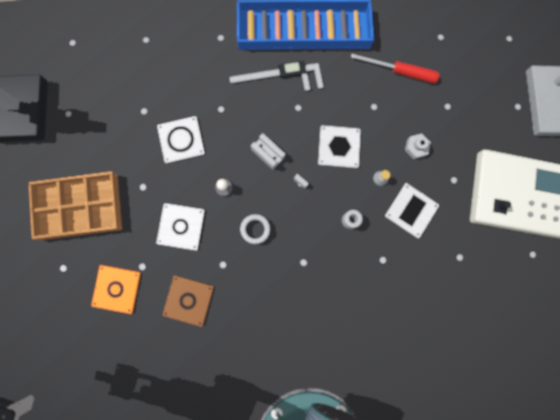

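View pics/scene1.png

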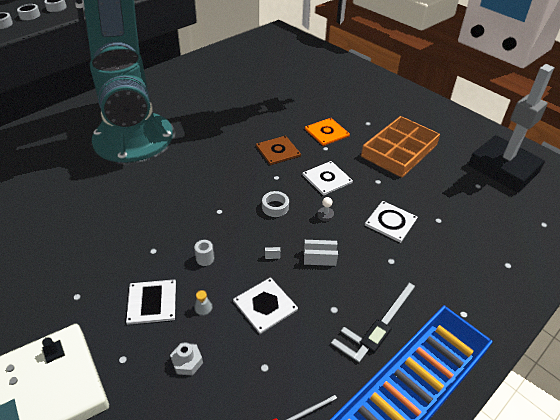

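The top view shows pad_ring (181,139), pad_bushing candidates (181,226) white aluminium, (116,290) orange and (188,301) brown. The white one is right, since the others are coloured look-alikes. pad_fitting is at (340,146) and pad_block at (412,210). The parts are the ring (255,230), bushing (352,219), block (268,151) and fitting (418,146). The ball (223,187), the jack (381,178) and a small stray slug (302,181) have to be left alone.

```bash
python3 - <<'E'
from h import *
s=dict(np.load('top.npz')); X=cloud(s); im=s['image']
print('table z', np.nanmedian(X[240:280,260:400,2]))
box=dict(pad_ring=(181,139),pad_bushing=(181,226),pad_fitting=(340,146),pad_block=(412,210),ring=(255,230),bushing=(352,219),block=(268,151),fitting=(418,146),ball=(223,187),jack=(381,178),slug=(302,181))
for n,(u,v) in box.items():
    r=30 if 'pad' in n else 22 if n in('ring','block') else 13
    if n=='slug': r=10
    sl=np.s_[v-r:v+r,u-r:u+r]; P=X[sl]; I=im[sl].astype(int)
    if 'pad' in n: m=(I.min(-1)>150)
    else: m=P[...,2]>0.012
    p=P[m]; p=p[~np.isnan(p[:,0])]
    ztop=np.percentile(p[:,2],90); 
    rect=cv2.minAreaRect((p[:,:2]*1000).astype(np.float32))
    print(n,len(p),'z',ztop.round(4),'rect',np.round(rect[0],1),np.round(rect[1],1),round(rect[2],1))
c=im[90:270,130:450,::-1]; cv2.imwrite('pics/crop1.png',cv2.resize(c,None,fx=2.5,fy=2.5,interpolation=cv2.INTER_CUBIC))
E
```

```text
table z -0.0003836149690414276
pad_ring 1440 z 0.0102 rect [642.  258.3] [93.3 89.7] 12.6
pad_bushing 1676 z 0.01 rect [452.3 258.7] [90.7 90. ] 79.3
pad_fitting 1263 z 0.0096 rect [619.5 -88.6] [89.8 90.4] 83.7
pad_block 1218 z 0.0096 rect [ 488.1 -222.2] [137.9  90.8] 54.5
ring 346 z 0.0258 rect [441.8  99.4] [59.1 57.2] 43.7
bushing 214 z 0.0413 rect [ 455.8 -103.7] [34.4 34.4] 88.4
block 562 z 0.0351 rect [607.1  68.4] [65.1 37.1] 44.7
fitting 397 z 0.0421 rect [ 614.5 -260.1] [47.  52.9] 14.7
ball 94 z 0.0518 rect [533.7 163.1] [20.9 26.5] 28.6
jack 132 z 0.0425 rect [ 545.  -172.5] [23.7 22.3] 17.6
slug 75 z 0.027 rect [ 5.419e+02 -5.000e-01] [29.7  9.5] 49.6
```

View pics/crop1.png

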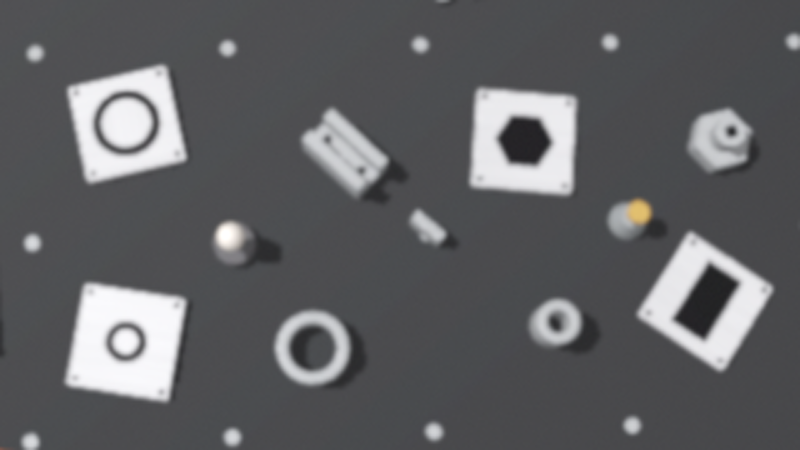

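The crop confirms it: the uncoloured plate with the small ring (top1 pixel 181,226) is pad_bushing, and the silhouettes on the other three plates match their parts. Next I'll find orientations and set out for the ring.

```bash
cat >> h.py <<'E'
def plan(x,y,z,yaw=None):
    """shift in tool axes and roll units from measured pose to the target"""
    o=robot.get_obs(); from scipy.spatial.transform import Rotation as Ro
    r=Ro.from_euler('xyz',o['ee_rot']); y0=o['ee_rot'][2]
    d=r.inv().apply(np.array([x,y,z])-o['tool_pos'])
    a=0 if yaw is None else (y0-yaw+np.pi/2)%np.pi-np.pi/2
    yw=y0-a; q6=np.arctan2(y,x)+np.pi/2-yw; q6=(q6+np.pi)%(2*np.pi)-np.pi
    print('t',o['time'].round(2),'pos',o['tool_pos'].round(4),'yaw',round(y0,3),'shift',d.round(4),'roll',round(np.degrees(a)/10,3),'q6->',round(q6,2),'w',round(o['width'],4))
def plane(s,uv,z):
    """pixels -> world points on plane z"""
    p=cv2.undistortPoints(np.asarray(uv,np.float32).reshape(-1,1,2),s['mtx'],s['D']).reshape(-1,2)
    d=np.c_[p,np.ones(len(p))]@s['R']; c=-s['R'].T@s['t'].reshape(3)
    return c+d*((z-c[2])/d[:,2])[:,None]
def blob(s,near,z,dark=True,thr=90,rad=.08,elev=None):
    """min-area rect on plane z of the dark silhouette (or of raised stuff above elev) next to a world point"""
    X=cloud(s); g=s['image'].max(-1)
    near=np.array(near); ok=np.linalg.norm(X[...,:2]-near,axis=-1)<rad
    m=(ok&(X[...,2]>elev)) if elev is not None else (ok&(g<thr))
    n,l,st,c=cv2.connectedComponentsWithStats(m.astype(np.uint8))
    i=1+np.argmax(st[1:,4]); v,u=np.nonzero(l==i)
    P=plane(s,np.c_[u,v],z)[:,:2]*1000
    r=cv2.minAreaRect(P.astype(np.float32)); cc=cv2.minEnclosingCircle(P.astype(np.float32))
    print('rect',np.round(r[0],1),np.round(r[1],1),round(r[2],1),'circ',np.round(cc[0],1),round(cc[1],1),'mean',P.mean(0).round(1),len(P))
    return r
E
python3 - <<'E'
from h import *
s=dict(np.load('top.npz'))
for n,p,R in (('pad_ring',(.642,.258),.036),('pad_bush',(.452,.259),.03),('pad_fit',(.62,-.089),.034),('pad_block',(.488,-.232),.04)):
    print(n,end=' '); blob(s,p,.008,thr=120,rad=R)
plan(.442,.099,.22,np.pi/2)
E
```

```text
pad_ring rect [641.5 257.1] [52.4 51.4] 88.5 circ [641.1 256.7] 27.2 mean [640.9 256.1] 123
pad_bush rect [450.  254.7] [23.6 29.2] 65.8 circ [450.8 256.8] 14.7 mean [448.7 253.4] 36
pad_fit rect [617.4 -87. ] [43.8 40.3] 89.0 circ [617.3 -87.3] 22.4 mean [617.7 -87.7] 294
pad_block rect [ 473.3 -239.4] [31.2 59.2] 55.1 circ [ 474.5 -239.3] 31.7 mean [ 474.5 -239.8] 367Traceback (most recent call last):
  File "<stdin>", line 5, in <module>
  File "h.py", line 23, in plan
    print('t',o['time'].round(2),'pos',o['tool_pos'].round(4),'yaw',round(y0,3),'shift',d.round(4),'roll',round(np.degrees(a)/10,3),'q6->',round(q6,2),'w',round(o['width'],4))
              ^^^^^^^^^^^^^^^
AttributeError: 'float' object has no attribute 'round'
```

```bash
sed -i "s/o\['time'\].round(2)/round(o['time'],2)/" h.py; python3 - <<'E'
from h import *
plan(.442,.099,.22,np.pi/2)
E
```

```text
t 0.1 pos [0.1643 0.5244 0.2044] yaw 2.838 shift [-0.3922 -0.3229 -0.015 ] roll 7.259 q6-> 0.22 w 0.0939
```

Emit:
carry_out(steps=[[[-0.392, -0.323, -0.016], 7.26, -1], [[-0.392, -0.323, -0.016], 7.26, -1], [[-0.392, -0.323, -0.016], 7.26, -1], [[-0.392, -0.323, -0.016], 7.26, -1], [[-0.392, -0.323, -0.016], 7.26, -1], [[-0.392, -0.323, -0.016], 7.26, -1], [[-0.392, -0.323, -0.016], 7.26, -1], [[-0.392, -0.323, -0.016], 7.26, -1], [[-0.392, -0.323, -0.016], 7.26, -1], [[-0.392, -0.323, -0.016], 7.26, -1]])

```text
time: 1.35
tool_pos: [0.4417, 0.0993, 0.221]
ee_rot: [-3.14, -0.001, 1.57]
wrist_force: [-0.6, 0.5, 0.5]
width: 0.094
finger_force: 0.0
```

```bash
python3 - <<'E'
from h import *
s=snap('wrist','w1.png'); X=cloud(s)
blob(s,(.442,.099),.024,elev=.012,rad=.045)
m=(np.linalg.norm(X[...,:2]-[.442,.099],axis=-1)<.1); print(np.nanpercentile(X[m][:,2],[5,50,95]))
plan(.442,.099,.1,np.pi/2)
E
```

```text
rect [ 447.6 -144.1] [ 58.4 442.5] 90.0 circ [ 447.6 -172.2] 221.3 mean [ 446.8 -144.5] 9646
[-0.00054709  0.32965998  0.34405845]
t 1.4 pos [0.4414 0.1001 0.2211] yaw 1.571 shift [-0.0012  0.0008  0.1211] roll 0.003 q6-> 0.22 w 0.0939
```

View pics/w1.png

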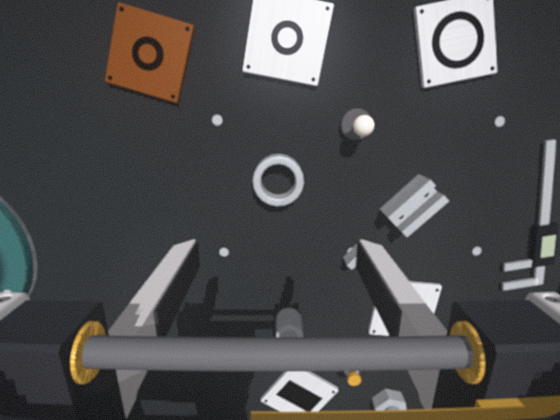

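Wrist view: the ring is at (277,181), pad_bushing at (287,37), pad_ring at (457,40) and the block at (414,205). The gripper itself fills the lower half, so I'll restrict by height.

```bash
sed -i 's/    near=np.array(near); ok=/    near=np.array(near); ok=(X[...,2]<.08)\&/' h.py; python3 - <<'E'
from h import *
s=dict(np.load('wrist.npz'))
print('ring',end=' ');blob(s,(.442,.099),.024,elev=.012,rad=.045)
print('block',end=' ');blob(s,(.607,.068),.034,elev=.025,rad=.045)
for n,p,R in (('pad_ring',(.641,.257),.036),('pad_bush',(.45,.257),.03)):
    print(n,end=' '); blob(s,p,.008,thr=110,rad=R)
E
```

```text
ring Traceback (most recent call last):
  File "<stdin>", line 3, in <module>
  File "h.py", line 32, in blob
    near=np.array(near); ok=(X[...,2]<.08)&np.linalg.norm(X[...,:2]-near,axis=-1)<rad
                            ~~~~~~~~~~~~~~^~~~~~~~~~~~~~~~~~~~~~~~~~~~~~~~~~~~~~~
TypeError: ufunc 'bitwise_and' not supported for the input types, and the inputs could not be safely coerced to any supported types according to the casting rule ''safe''
```

```bash
sed -i 's/&np.linalg.norm(X\[...,:2\]-near,axis=-1)<rad/\&(np.linalg.norm(X[...,:2]-near,axis=-1)<rad)/' h.py; python3 - <<'E'
from h import *
s=dict(np.load('wrist.npz'))
print('ring',end=' ');blob(s,(.442,.099),.024,elev=.012,rad=.045)
print('block',end=' ');blob(s,(.607,.068),.034,elev=.025,rad=.045)
for n,p,R in (('pad_ring',(.641,.257),.036),('pad_bush',(.45,.257),.03)):
    print(n,end=' '); blob(s,p,.008,thr=110,rad=R)
E
```

```text
ring rect [441.5 102.3] [58.6 59.4] 44.7 circ [441.8 102.6] 30.3 mean [441.5 102.6] 1144
block rect [595.4  81.7] [63.6 15.1] 45.9 circ [595.6  81.5] 32.5 mean [595.6  81.7] 646
pad_ring rect [641.1 259.1] [57. 57.] 1.8 circ [641.  259.1] 29.0 mean [640.4 259.6] 934
pad_bush rect [450.7 259. ] [31.5 31.8] 90.0 circ [451.  259.1] 16.6 mean [450.7 259. ] 388
```

Emit:
carry_out(steps=[[[0.002, 0, 0.06], 0, -1], [[0.002, 0, 0.12], 0, -1], [[0.002, 0, 0.17], 0, -1], [[0.002, 0, 0.2], 0, -1], [[0.002, 0, 0.217], 0, -1], [[0.002, 0, 0.217], 0, 1], [[0.002, 0, 0.217], 0, 1], [[0.002, 0, 0.217], 0, 1], [[0.002, 0, 0.217], 0, 1], [[0.002, 0, 0.217], 0, 1]])

```text
time: 2.65
tool_pos: [0.4426, 0.1016, 0.0055]
ee_rot: [3.14, -0.001, 1.57]
wrist_force: [-1.1, 1.5, 3.8]
width: 0.0587
finger_force: 29.9
```

Emit:
carry_out(steps=[[[0, 0, -0.05], 0, 1], [[0, 0, -0.1], 0, 1], [[0.156, 0.1985, -0.1], 0, 1], [[0.156, 0.1985, -0.1], 0, 1], [[0.156, 0.1985, -0.1], 0, 1], [[0.156, 0.1985, -0.1], 0, 1], [[0.156, 0.1985, -0.1], 0, 1], [[0.156, 0.1985, -0.1], 0, 1], [[0.156, 0.1985, -0.1], 0, 1], [[0.156, 0.1985, -0.1], 0, 1]])

```text
time: 3.9
tool_pos: [0.64, 0.2566, 0.106]
ee_rot: [3.14, -0.0, 1.57]
wrist_force: [0.4, 0.1, -1.7]
width: 0.0587
finger_force: 29.8
```

```bash
python3 - <<'E'
from h import *
s=snap('wrist','w2.png')
plan(.6411,.258,.05)
E
```

```text
t 3.95 pos [0.6401 0.2566 0.106 ] yaw 1.57 shift [0.0013 0.0009 0.056 ] roll 0.0 q6-> 0.38 w 0.0589
```

View pics/w2.png

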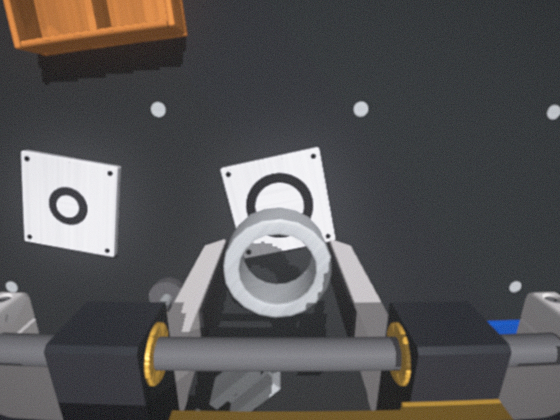

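The ring is held at (277,262). Its target silhouette is partly hidden at (281,200), and pad_bushing is at (68,205).

```bash
python3 - <<'E'
from h import *
s=dict(np.load('wrist.npz')); X=cloud(s)
P=X[205:320,222:332].reshape(-1,3); 
h=P[(P[:,2]>.09)&(P[:,2]<.14)]; print('z pct',np.percentile(h[:,2],[5,50,90,97]).round(4))
t=h[h[:,2]>np.percentile(h[:,2],90)-.003]
for q in (h,t):
    c=cv2.minEnclosingCircle((q[:,:2]*1000).astype(np.float32)); print(np.round(c[0],1),round(c[1],1),'bounds',(np.percentile(q[:,:2],[.5,99.5],axis=0)*1000).round(1).tolist())
g=s['image'].min(-1); m=((g>150)&(X[...,2]<.02)&(X[...,2]>0.003)); m[:,:200]=0; m[:,340:]=0;m[265:]=0
v,u=np.nonzero(m); Q=plane(s,np.c_[u,v],.008)[:,:2]*1000; r=cv2.minAreaRect(Q.astype(np.float32)); print('pad',np.round(r[0],1),np.round(r[1],1),r[2])
m2=(s['image'].max(-1)<100)&(X[...,2]<.02); m2[:160]=0;m2[212:]=0;m2[:,:240]=0;m2[:,320:]=0
v,u=np.nonzero(m2); Q=plane(s,np.c_[u,v],.008)[:,:2]*1000; hull=cv2.convexHull(Q.astype(np.float32))[:,0]
from scipy.optimize import least_squares
hh=hull[hull[:,1]>262]; f=least_squares(lambda p:np.hypot(*(hh-p).T)-29.5,[641,259]); print('sil',f.x.round(1),np.abs(f.fun).max().round(1),len(hh))
E
```

```text
z pct [0.1056 0.1239 0.1251 0.1255]
[638.6 259.2] 33.0 bounds [[608.7, 228.8], [668.4, 286.4]]
[638.4 256.7] 30.7 bounds [[609.6, 228.7], [668.1, 285.8]]
pad [641.  259.5] [85.6 86.3] 12.286237716674805
sil [631.6 274.6] 8.6 11
```

Emit:
carry_out(steps=[[[0.0018, 0.0017, 0.04], 0, 1], [[0.0018, 0.0017, 0.075], 0, 1], [[0.0018, 0.0017, 0.085], 0, 1], [[0.0018, 0.0017, 0.09], 0, 1], [[0.0018, 0.0017, 0.0915], 0, 1], [[0.0018, 0.0017, 0.0925], 0, 1], [[0.0018, 0.0017, 0.0925], 0, 1]])

```text
time: 4.82
tool_pos: [0.6432, 0.2594, 0.0136]
ee_rot: [3.139, -0.001, 1.571]
wrist_force: [-0.2, -0.4, 0.6]
width: 0.0584
finger_force: 29.9
```

Emit:
carry_out(steps=[[[0, 0, 0], 0, 0.1], [[0, 0, 0], 0, -0.2], [[0, 0, 0], 0, -0.6], [[0, 0, 0], 0, -0.6], [[0, 0, -0.03], 0, -0.6], [[0, 0, -0.09], 0, -0.6], [[-0.07, 0, -0.15], 0, -1], [[-0.15, 0, -0.2], 0, -1], [[-0.16, 0, -0.2], 0, -1], [[-0.16, 0, -0.2], 0, -1]])

```text
time: 6.08
tool_pos: [0.6435, 0.0957, 0.2157]
ee_rot: [3.135, 0.0, 1.566]
wrist_force: [0.0, 0.7, 0.4]
width: 0.0942
finger_force: 0.0
```

```bash
python3 - <<'E'
from h import *
s=snap('wrist','w3.png'); X=cloud(s)
plan(.6,.075,.2)
blob(s,(.641,.259),.032,elev=.02,rad=.045)
g=s['image'].min(-1); m=((g>150)&(X[...,2]<.02)&(X[...,2]>0.003)&(np.linalg.norm(X[...,:2]-[.641,.259],axis=-1)<.065))
v,u=np.nonzero(m); Q=plane(s,np.c_[u,v],.008)[:,:2]*1000; r=cv2.minAreaRect(Q.astype(np.float32)); print('pad',np.round(r[0],1),np.round(r[1],1),r[2])
print('block',end=' ');blob(s,(.603,.075),.034,elev=.025,rad=.05)
E
```

```text
t 6.12 pos [0.643  0.0968 0.2142] yaw 1.567 shift [-0.0219 -0.043   0.014 ] roll 0.0 q6-> 0.13 w 0.094
rect [642.  255.8] [56.9 58.5] 89.8 circ [641.7 257.6] 30.5 mean [641.8 257.9] 1633
pad [640.6 258. ] [86.1 84.8] 11.886679649353027
block rect [615.8  62.8] [65.8 11. ] 45.7 circ [615.5  63.1] 33.0 mean [616.1  63. ] 536
```

View pics/w3.png

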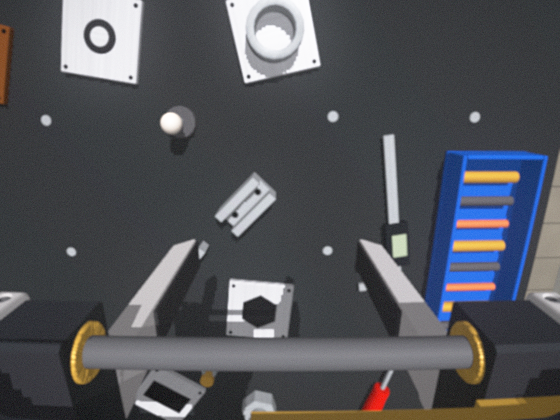

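The ring sits on its pad within about 1 mm (circle at pixel 275,28). The block is at (245,203), centred near (606,72) mm with its long axis at 46°. I'll grasp that next.

Emit:
carry_out(steps=[[[-0.025, -0.037, 0.03], 4.4, -1], [[-0.025, -0.037, 0.06], 4.4, -1], [[-0.025, -0.037, 0.1], 4.4, -1], [[-0.025, -0.037, 0.1], 4.4, -1], [[-0.025, -0.037, 0.1], 4.4, -1], [[-0.025, -0.037, 0.1], 4.4, -1]])

```text
time: 6.88
tool_pos: [0.6052, 0.0751, 0.1118]
ee_rot: [-3.141, -0.0, 0.806]
wrist_force: [-0.3, 0.3, -0.4]
width: 0.0941
finger_force: 0.0
```

```bash
python3 - <<'E'
from h import *
s=snap('wrist','w4.png'); X=cloud(s)
P=X[(X[...,2]<.08)&(X[...,2]>.012)&(np.linalg.norm(X[...,:2]-[.606,.0715],axis=-1)<.05)]
t=P[P[:,2]>.028][:,:2]*1000
r=cv2.minAreaRect(t.astype(np.float32)); print(np.round(r[0],1),np.round(r[1],1),r[2],len(t))
plan(.606,.0715,.005,.80)
E
```

```text
[606.4  70.7] [64.7 35.9] 45.035919189453125 1827
t 6.92 pos [0.6054 0.0749 0.1122] yaw 0.806 shift [-0.0021  0.0028  0.1072] roll 0.033 q6-> 0.89 w 0.0943
```

View pics/w4.png

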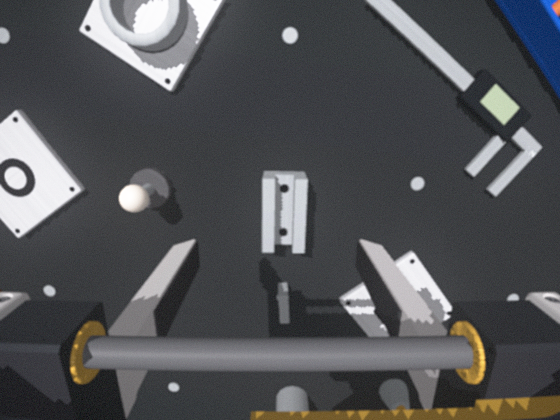

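The block stands at (285,212), straight in view between the fingers. The stray slug at (284,300) is clear of the finger path.

Emit:
carry_out(steps=[[[-0.0023, 0.0035, 0.05], 0.1, -1], [[-0.0023, 0.0035, 0.09], 0.1, -1], [[-0.0023, 0.0035, 0.107], 0.1, -1], [[-0.0023, 0.0035, 0.107], 0.1, 1], [[-0.0023, 0.0035, 0.107], 0.1, 1], [[-0.0023, 0.0035, 0.107], 0.1, 1], [[-0.0023, 0.0035, 0.107], 0.1, 1], [[-0.0023, 0.0035, 0.107], 0.1, 1], [[-0.0023, 0.0035, 0.107], 0.1, 1]])

```text
time: 8.05
tool_pos: [0.6062, 0.07, 0.0051]
ee_rot: [3.141, -0.0, 0.785]
wrist_force: [2.2, -2.3, 0.7]
width: 0.0374
finger_force: 1.7
```

```bash
python3 - <<'E'
from h import *
import math
o=robot.get_obs(); print(o['finger_force'])
plan(.476,-.238,.12,math.radians(-34.9))
E
```

```text
1.6698433365672827
t 8.05 pos [0.6062 0.07   0.0051] yaw 0.785 shift [-0.3098  0.1257 -0.1149] roll 7.99 q6-> 1.72 w 0.0374
```

Emit:
carry_out(steps=[[[0, 0, 0], 0, 1], [[0, 0, 0], 0, 1], [[0, 0, -0.04], 0, 1], [[0, 0, -0.1], 0, 1], [[-0.08, 0.032, -0.1], 2, 1], [[-0.16, 0.064, -0.1], 4, 1], [[-0.24, 0.095, -0.1], 6, 1], [[-0.31, 0.126, -0.1], 8, 1], [[-0.31, 0.126, -0.1], 8, 1], [[-0.31, 0.126, -0.1], 8, 1]])

```text
time: 9.3
tool_pos: [0.4733, -0.2405, 0.1033]
ee_rot: [-3.141, 0.003, -0.35]
wrist_force: [0.5, 0.4, -4.0]
width: 0.0358
finger_force: 30.0
```

Emit:
carry_out(steps=[[[0, 0, 0], 0, 1], [[0, 0, 0], 0, 1], [[0, 0, 0], 0, 1]])

```text
time: 9.68
tool_pos: [0.4762, -0.2369, 0.1045]
ee_rot: [-3.141, 0.001, -0.337]
wrist_force: [0.8, -0.4, -3.8]
width: 0.0357
finger_force: 30.0
```

```bash
python3 - <<'E'
from h import *
s=snap('wrist','w5.png')
plan(.476,-.238,.12)
E
```

```text
t 9.72 pos [ 0.4763 -0.237   0.1047] yaw -0.337 shift [ 0.0001  0.001  -0.0153] roll 0.0 q6-> 1.44 w 0.0358
```

View pics/w5.png

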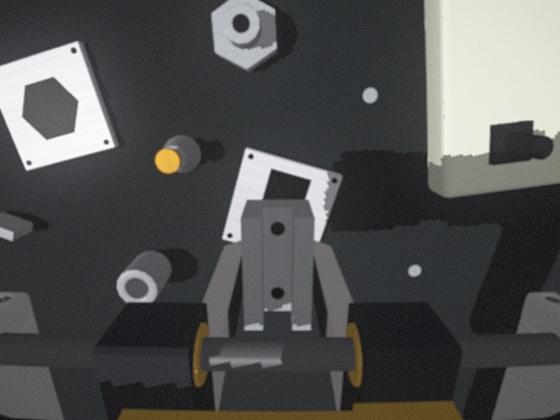

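The block is held at (277,265), and its target silhouette is partly hidden at (288,185). The turn fell about 16° short because of the per-row limit, so I'll finish it and measure.

Emit:
carry_out(steps=[[[-0.02, 0, -0.03], 1.56, 1], [[-0.02, 0, -0.03], 1.56, 1], [[-0.02, 0, -0.03], 1.56, 1], [[-0.02, 0, -0.03], 1.56, 1]])

```text
time: 10.22
tool_pos: [0.4571, -0.231, 0.1344]
ee_rot: [-3.141, 0.001, -0.61]
wrist_force: [0.8, 0.0, -3.7]
width: 0.0355
finger_force: 30.0
```

```bash
python3 - <<'E'
from h import *
s=snap('wrist','w6.png'); X=cloud(s)
plan(.476,-.238,.12)
P=X[(X[...,2]>.1)&(X[...,2]<.19)]; 
t=X[200:335,235:325].reshape(-1,3); t=t[(t[:,2]>.115)&(t[:,2]<.2)]; z=np.percentile(t[:,2],90); print('ztop',z)
t=t[abs(t[:,2]-z)<.006]; r=cv2.minAreaRect((t[:,:2]*1000).astype(np.float32)); print('held',np.round(r[0],1),np.round(r[1],1),r[2])
c=s['image'][100:340,160:400,::-1]; cv2.imwrite('pics/c6.png',cv2.resize(c,None,fx=2.5,fy=2.5,interpolation=cv2.INTER_CUBIC))
E
```

```text
t 10.28 pos [ 0.457  -0.231   0.1343] yaw -0.61 shift [ 0.0196 -0.0052  0.0143] roll 0.0 q6-> 1.72 w 0.0356
ztop 0.16550069841047518
held [ 455.9 -231. ] [45.7 64.6] 55.174415588378906
```

View pics/c6.png

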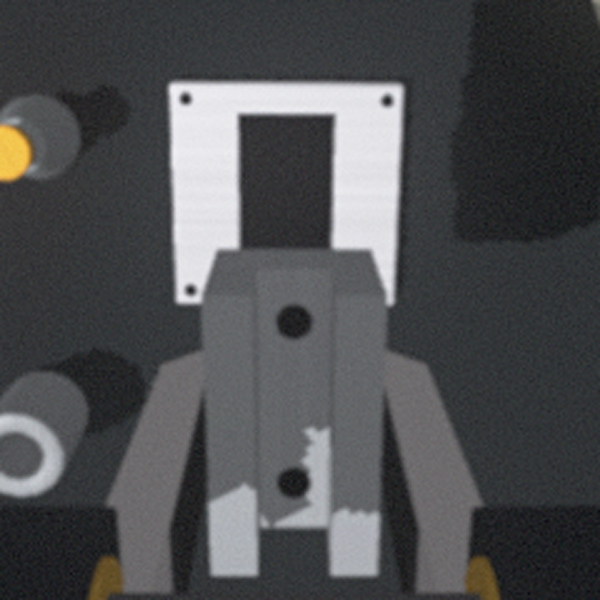

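The enlarged crop shows the block squarely behind its rectangle. The plate corners are at crop (170,83), (404,84), (394,303) and (176,303).

```bash
python3 - <<'E'
from h import *
s=dict(np.load('wrist.npz'))
c=np.array([(170,83),(404,84),(394,303),(176,303),(239,115),(335,115)])/2.5+[160,100]-.3
Q=plane(s,c,.008)[:,:2]*1000; print(Q.round(1).tolist())
r=cv2.minAreaRect(Q[:4].astype(np.float32)); print(r, Q[:4].mean(0))
a=np.degrees(np.arctan2(*(Q[1]-Q[0])[::-1])),np.degrees(np.arctan2(*(Q[0]-Q[3])[::-1])),np.degrees(np.arctan2(*(Q[1]-Q[2])[::-1])),np.degrees(np.arctan2(*(Q[5]-Q[4])[::-1])); print(a)
E
```

```text
[[532.5, -227.9], [483.2, -297.9], [414.2, -248.7], [463.4, -178.2], [508.6, -241.8], [488.3, -270.8]]
((473.2700500488281, -238.03857421875), (86.3906478881836, 85.09899139404297), 54.82093811035156) [ 473.28873118 -238.17600235]
(np.float64(-125.17907421429547), np.float64(-35.732272421274246), np.float64(-35.46006526777693), np.float64(-124.93678983319084))
```

Emit:
carry_out(steps=[[[0.0175, -0.0037, 0.04], 0.02, 1], [[0.0175, -0.0037, 0.08], 0.02, 1], [[0.0175, -0.0037, 0.108], 0.02, 1], [[0.0175, -0.0037, 0.115], 0.02, 1], [[0.0175, -0.0037, 0.119], 0.02, 1], [[0.0175, -0.0037, 0.1205], 0.02, 1], [[0.0175, -0.0037, 0.1205], 0.02, 1]])

```text
time: 11.15
tool_pos: [0.4743, -0.2391, 0.0157]
ee_rot: [-3.141, -0.002, -0.615]
wrist_force: [-1.1, 0.4, -4.8]
width: 0.0357
finger_force: 30.0
```

Emit:
carry_out(steps=[[[0, 0, 0.001], 0, 1], [[0, 0, 0.0015], 0, 1], [[0, 0, 0.002], 0, 1], [[0, 0, 0.002], 0, 1]])

```text
time: 11.65
tool_pos: [0.4737, -0.2387, 0.0131]
ee_rot: [-3.141, -0.001, -0.615]
wrist_force: [-1.7, 0.5, 0.9]
width: 0.0358
finger_force: 30.0
```

Emit:
carry_out(steps=[[[0, 0, 0], 0, 0.1], [[0, 0, 0], 0, -0.1], [[0, 0, 0], 0, -0.15], [[0, 0, -0.04], 0, -0.15], [[0, 0, -0.09], 0, -0.15], [[-0.06, 0, -0.15], 0, -1], [[-0.11, 0, -0.19], 0, -1], [[-0.11, 0, -0.19], 0, -1], [[-0.11, 0, -0.19], 0, -1]])

```text
time: 12.78
tool_pos: [0.3842, -0.1752, 0.2046]
ee_rot: [-3.141, -0.005, -0.615]
wrist_force: [0.3, -1.1, 0.1]
width: 0.0903
finger_force: 0.0
```

```bash
python3 - <<'E'
from h import *
s=snap('wrist','w7.png'); X=cloud(s)
plan(.456,-.102,.2,1.4)
def part(near,zt,rad=.05,tol=.005):
    d=np.linalg.norm(X[...,:2]-near,axis=-1)
    t=X[(d<rad)&(abs(X[...,2]-zt)<tol)][:,:2]*1000
    r=cv2.minAreaRect(t.astype(np.float32)); print('part',np.round(r[0],1),np.round(r[1],1),round(r[2],1),len(t))
part([.474,-.239],.042); part([.456,-.103],.040,.035); part([.6145,-.26],.020,.04); part([.6145,-.26],.042,.04)
m=(s['image'].min(-1)>130)&(X[...,2]<.02)&(X[...,2]>0)&(np.linalg.norm(X[...,:2]-[.473,-.238],axis=-1)<.07)
v,u=np.nonzero(m); Q=plane(s,np.c_[u,v],.008)[:,:2]*1000; r=cv2.minAreaRect(Q.astype(np.float32)); print('pad',r)
E
```

```text
t 12.82 pos [ 0.3841 -0.1753  0.2029] yaw -0.615 shift [ 0.0164 -0.1013  0.003 ] roll 6.453 q6-> 3.09 w 0.0925
part [ 472.8 -238.1] [36.2 63.1] 55.1 1401
part [ 456.1 -102.6] [35.1 35.2] 67.2 637
part [0. 0.] [0. 0.] 0.0 0
part [0. 0.] [0. 0.] 0.0 0
pad ((472.9181213378906, -237.44497680664062), (87.19837188720703, 86.85774230957031), 54.75198745727539)
```

View pics/w7.png

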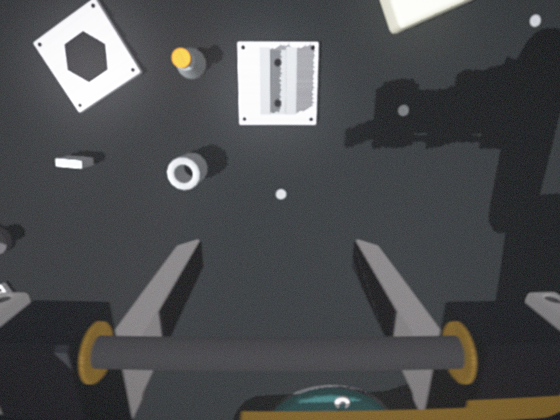

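Block placed within 1 mm and 0.5° of its pad (pixel 277,82). The bushing is at (184,172), or (456.1,-102.6) mm.

Emit:
carry_out(steps=[[[0.017, -0.101, 0.08], -5.2, -0.6], [[0.017, -0.101, 0.08], -5.2, -0.6], [[0.017, -0.101, 0.08], -5.2, -0.6], [[0.017, -0.101, 0.08], -5.2, -0.6], [[0.017, -0.101, 0.08], -5.2, -0.6], [[0.017, -0.101, 0.08], -5.2, -0.6], [[0.017, -0.101, 0.08], -5.2, -0.6], [[0.017, -0.101, 0.08], -5.2, -0.6]])

```text
time: 13.82
tool_pos: [0.4559, -0.1025, 0.122]
ee_rot: [-3.141, 0.0, 0.291]
wrist_force: [-0.4, 0.4, 1.0]
width: 0.0753
finger_force: 0.0
```

```bash
python3 - <<'E'
from h import *
s=snap('wrist'); X=cloud(s)
d=np.linalg.norm(X[...,:2]-[.456,-.103],axis=-1)
t=X[(d<.035)&(abs(X[...,2]-.04)<.005)][:,:2]*1000
r=cv2.minAreaRect(t.astype(np.float32)); print('part',np.round(r[0],1),np.round(r[1],1),round(r[2],1),len(t))
plan(r[0][0]/1000,r[0][1]/1000,.010)
E
```

```text
part [ 456.2 -101.9] [35.1 34.6] 17.9 994
t 13.88 pos [ 0.4559 -0.1025  0.1222] yaw 0.291 shift [ 0.0005 -0.0004  0.1122] roll 0.0 q6-> 1.06 w 0.0753
```

Emit:
carry_out(steps=[[[0.0005, -0.0005, 0.05], 0, -0.6], [[0.0005, -0.0005, 0.09], 0, -0.6], [[0.0005, -0.0005, 0.112], 0, -0.6], [[0.0005, -0.0005, 0.112], 0, 1], [[0.0005, -0.0005, 0.112], 0, 1], [[0.0005, -0.0005, 0.112], 0, 1], [[0.0005, -0.0005, 0.112], 0, 1], [[0.0005, -0.0005, 0.112], 0, 1], [[0.0005, -0.0005, 0.112], 0, 1], [[0.0005, -0.0005, 0.112], 0, 1]])

```text
time: 15.12
tool_pos: [0.4571, -0.1023, 0.0116]
ee_rot: [3.14, -0.002, 0.292]
wrist_force: [0.4, -1.8, 6.4]
width: 0.0364
finger_force: 30.0
```

```bash
python3 - <<'E'
from h import *
o=robot.get_obs(); print(o['finger_force'])
plan(.451,.259,.11)
E
```

```text
30.00185784883797
t 15.12 pos [ 0.4571 -0.1023  0.0116] yaw 0.292 shift [ 0.0983 -0.3476 -0.0988] roll 0.0 q6-> 1.8 w 0.0364
```

Emit:
carry_out(steps=[[[0, 0, -0.05], 0, 1], [[0, 0, -0.11], 0, 1], [[0.063, -0.347, -0.12], 0, 1], [[0.063, -0.347, -0.12], 0, 1], [[0.063, -0.347, -0.12], 0, 1], [[0.063, -0.347, -0.12], 0, 1], [[0.063, -0.347, -0.12], 0, 1], [[0.063, -0.347, -0.12], 0, 1], [[0.063, -0.347, -0.12], 0, 1], [[0.063, -0.347, -0.12], 0, 1]])

```text
time: 16.38
tool_pos: [0.416, 0.2479, 0.1294]
ee_rot: [3.141, 0.002, 0.292]
wrist_force: [-0.6, -0.1, -1.6]
width: 0.0359
finger_force: 30.0
```

Emit:
carry_out(steps=[[[0, 0, 0], 0, 1]])

```text
time: 16.5
tool_pos: [0.4166, 0.2474, 0.13]
ee_rot: [3.141, 0.001, 0.29]
wrist_force: [0.2, 0.2, -1.3]
width: 0.0362
finger_force: 30.0
```

```bash
cat >> h.py <<'E'
def topface(X,near,zt,rad,tol=.005):
    t=X[(np.linalg.norm(X[...,:2]-near,axis=-1)<rad)&(abs(X[...,2]-zt)<tol)][:,:2]*1000
    r=cv2.minAreaRect(t.astype(np.float32)); print('top',np.round(r[0],1),np.round(r[1],1),round(r[2],1),len(t),'circ',cv2.minEnclosingCircle(t.astype(np.float32)))
    return r
def pad(s,X,near):
    m=(s['image'].min(-1)>130)&(X[...,2]<.02)&(X[...,2]>0)&(np.linalg.norm(X[...,:2]-near,axis=-1)<.068)
    v,u=np.nonzero(m); Q=plane(s,np.c_[u,v],.008)[:,:2]*1000; r=cv2.minAreaRect(Q.astype(np.float32)); print('pad',np.round(r[0],1),np.round(r[1],1),round(r[2],1))
E
python3 - <<'E'
from h import *
s=snap('wrist','w8.png'); X=cloud(s); p=robot.get_obs()['tool_pos']
plan(.451,.259,.0116)
topface(X,p[:2],p[2]+.0284,.02); pad(s,X,[.451,.258]); blob(s,(.451,.259),.008,thr=110,rad=.03)
E
```

```text
t 16.55 pos [0.4168 0.2474 0.1302] yaw 0.29 shift [ 0.0362 -0.0013  0.1185] roll 0.0 q6-> 1.8 w 0.0363
top [415.  248.2] [36.1 37.5] 11.7 2713 circ ((417.047607421875, 247.6156463623047), 19.96355438232422)
pad [442.7 260.8] [ 87.6 105.1] 79.4
rect [451.1 259.4] [31.5 31.3] 17.4 circ [450.9 259.1] 16.3 mean [449.4 259.4] 335
```

View pics/w8.png

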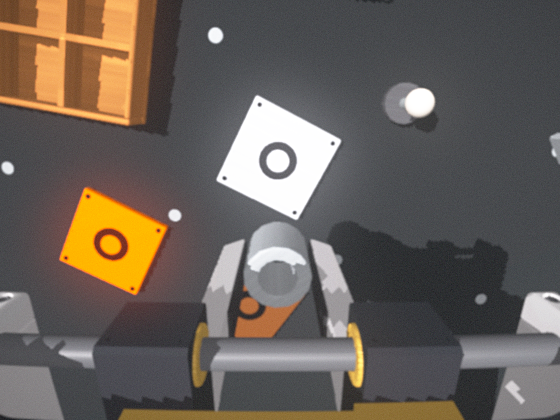

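Held bushing at (278,265). The target is the white aluminium plate's small ring at (278,160); the orange and brown look-alikes at (110,243) and (250,305) stay untouched.

Emit:
carry_out(steps=[[[0.0365, -0.0012, 0.03], 0, 1], [[0.0365, -0.0012, 0.07], 0, 1], [[0.0365, -0.0012, 0.1], 0, 1], [[0.0365, -0.0012, 0.107], 0, 1], [[0.0365, -0.0012, 0.109], 0, 1], [[0.0365, -0.0012, 0.11], 0, 1], [[0.0365, -0.0012, 0.11], 0, 1]])

```text
time: 17.42
tool_pos: [0.4522, 0.2607, 0.0219]
ee_rot: [-3.141, -0.003, 0.292]
wrist_force: [0.2, 0.3, -1.8]
width: 0.0363
finger_force: 30.0
```

Emit:
carry_out(steps=[[[0, 0, 0.001], 0, 1], [[0, 0, 0.0015], 0, 1], [[0, 0, 0.0015], 0, 1]])

```text
time: 17.8
tool_pos: [0.4515, 0.2605, 0.0197]
ee_rot: [-3.141, -0.001, 0.292]
wrist_force: [-0.2, -0.2, 1.1]
width: 0.0362
finger_force: 30.0
```

Emit:
carry_out(steps=[[[0, 0, 0], 0, 0.1], [[0, 0, 0], 0, -0.3], [[0, 0, 0], 0, -0.5], [[0, 0, -0.05], 0, -0.5], [[0, 0, -0.1], 0, -0.5], [[-0.06, 0, -0.16], 0, -1], [[-0.11, 0, -0.18], 0, -1], [[-0.11, 0, -0.18], 0, -1], [[-0.11, 0, -0.18], 0, -1]])

```text
time: 18.92
tool_pos: [0.3461, 0.2287, 0.1993]
ee_rot: [-3.141, -0.002, 0.292]
wrist_force: [0.3, 0.1, -0.1]
width: 0.0938
finger_force: 0.0
```

```bash
python3 - <<'E'
from h import *
s=snap('wrist'); X=cloud(s)
topface(X,[.451,.259],.048,.035); pad(s,X,[.451,.259]); topface(X,[.641,.259],.032,.05); pad(s,X,[.641,.259])
plan(.55,-.21,.22,np.radians(-30))
E
```

```text
top [449.2 261. ] [34.5 35.4] 16.0 812 circ ((449.7470703125, 261.3559875488281), 18.10612678527832)
pad [451. 259.] [87.5 87.7] 79.5
top [0. 0.] [0. 0.] 0.0 0 circ ((0.0, 0.0), 0.0)Traceback (most recent call last):
  File "<stdin>", line 3, in <module>
  File "h.py", line 46, in pad
    v,u=np.nonzero(m); Q=plane(s,np.c_[u,v],.008)[:,:2]*1000; r=cv2.minAreaRect(Q.astype(np.float32)); print('pad',np.round(r[0],1),np.round(r[1],1),round(r[2],1))
                         ~~~~~^^^^^^^^^^^^^^^^^^^
  File "h.py", line 26, in plane
    p=cv2.undistortPoints(np.asarray(uv,np.float32).reshape(-1,1,2),s['mtx'],s['D']).reshape(-1,2)
      ~~~~~~~~~~~~~~~~~~~^^^^^^^^^^^^^^^^^^^^^^^^^^^^^^^^^^^^^^^^^^^^^^^^^^^^^^^^^^^
cv2.error: OpenCV(4.12.0) /io/opencv/modules/calib3d/src/undistort.dispatch.cpp:347: error: (-215:Assertion failed) CV_IS_MAT(_src) && CV_IS_MAT(_dst) && (_src->rows == 1 || _src->cols == 1) && (_dst->rows == 1 || _dst->cols == 1) && _src->cols + _src->rows - 1 == _dst->rows + _dst->cols - 1 && (CV_MAT_TYPE(_src->type) == CV_32FC2 || CV_MAT_TYPE(_src->type) == CV_64FC2) && (CV_MAT_TYPE(_dst->type) == CV_32FC2 || CV_MAT_TYPE(_dst->type) == CV_64FC2) in function 'cvUndistortPointsInternal'
```

```bash
python3 - <<'E'
from h import *
s=dict(np.load('wrist.npz'));X=cloud(s); c=plane(s,[[0,0]],0)
im=s['image']
uv=lambda P: cv2.projectPoints(np.array([P],float),cv2.Rodrigues(s['R'])[0],s['t'].reshape(3),s['mtx'],s['D'])[0].ravel()
a=uv([.451,.259,.03]).astype(int); print(a,uv([.45,.26,.048]))
cv2.imwrite('pics/c9.png',cv2.resize(im[max(a[1]-75,0):a[1]+75,a[0]-75:a[0]+75,::-1],None,fx=4,fy=4,interpolation=cv2.INTER_CUBIC))
t=snap('top'); Y=cloud(t); topface(Y,[.451,.259],.048,.035); pad(t,Y,[.451,.259]); topface(Y,[.641,.259],.032,.05); pad(t,Y,[.641,.259]); topface(Y,[.474,-.239],.042,.05); pad(t,Y,[.474,-.239])
E
```

```text
[279  81] [278.79729732  80.60108518]
top [450.1 259.2] [32.9 34.6] 0.9 175 circ ((450.1265869140625, 259.7745666503906), 18.100223541259766)
pad [451.3 257.5] [90.6 90.7] 79.1
top [641.8 256.9] [58. 58.] 50.4 323 circ ((641.5051879882812, 257.89849853515625), 30.42656707763672)
pad [640.6 257. ] [90.6 90.7] 11.9
top [ 474.1 -239.2] [36.2 64.7] 55.2 306 circ ((472.88153076171875, -238.09088134765625), 35.2790412902832)
pad [ 473.  -238.5] [90.7 90.3] 54.1
```

View pics/c9.png

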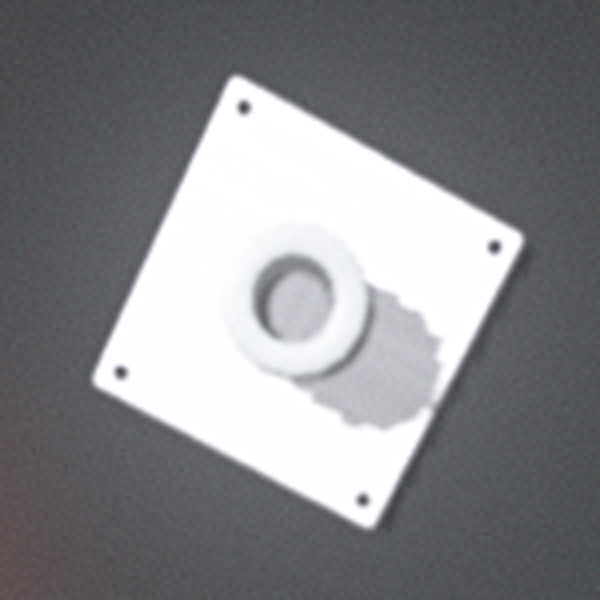

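The crop shows the bushing slightly off: both cameras put it about 2.2 mm from centre, at (-1.4,+1.8) mm. I'll regrip it and shift it.

Emit:
carry_out(steps=[[[0.06, 0, 0.02], 0, -0.5], [[0.11, 0, 0.08], 0, -0.5], [[0.11, 0, 0.13], 0, -0.5], [[0.11, 0, 0.165], 0, -0.5], [[0.11, 0, 0.18], 0, -0.5], [[0.11, 0, 0.18], 0, 1], [[0.11, 0, 0.18], 0, 1], [[0.11, 0, 0.18], 0, 1], [[0.11, 0, 0.18], 0, 1], [[0.11, 0, 0.18], 0, 1]])

```text
time: 20.27
tool_pos: [0.4523, 0.2608, 0.0207]
ee_rot: [-3.141, -0.003, 0.292]
wrist_force: [-0.1, -0.6, 5.1]
width: 0.0361
finger_force: 30.0
```

Emit:
carry_out(steps=[[[0, 0, 0], 0, 1], [[0, 0, -0.005], 0, 1], [[0.001, 0.0021, -0.008], 0, 1], [[0.001, 0.0021, -0.008], 0, 1], [[0.001, 0.0021, -0.004], 0, 1], [[0.001, 0.0021, -0.001], 0, 1], [[0.001, 0.0021, 0], 0, 1], [[0.001, 0.0021, 0], 0, 1]])

```text
time: 21.28
tool_pos: [0.4525, 0.2584, 0.0207]
ee_rot: [3.141, 0.001, 0.292]
wrist_force: [-4.8, -2.0, 8.7]
width: 0.0359
finger_force: 30.0
```

Contact again; release, back off and look.

Emit:
carry_out(steps=[[[0, 0, 0], 0, 0.1], [[0, 0, 0], 0, -0.3], [[0, 0, 0], 0, -0.5], [[0, 0, -0.05], 0, -0.5], [[0, 0, -0.1], 0, -0.5], [[-0.06, 0, -0.16], 0, -1], [[-0.11, 0, -0.18], 0, -1], [[-0.11, 0, -0.18], 0, -1], [[-0.11, 0, -0.18], 0, -1]])

```text
time: 22.4
tool_pos: [0.3476, 0.227, 0.1992]
ee_rot: [-3.141, -0.002, 0.292]
wrist_force: [-0.4, 0.4, -0.1]
width: 0.0937
finger_force: 0.0
```

```bash
python3 - <<'E'
from h import *
s=snap('wrist'); X=cloud(s)
topface(X,[.451,.259],.048,.035); pad(s,X,[.451,.259])
t=snap('top'); Y=cloud(t); topface(Y,[.451,.259],.048,.035); pad(t,Y,[.451,.259])
topface(Y,[.6145,-.26],.02,.045); topface(Y,[.6145,-.26],.042,.03)
plan(.54,-.22,.22,np.radians(-30))
E
```

```text
top [450.  258.6] [36.3 34.5] 16.1 818 circ ((449.93353271484375, 259.106201171875), 18.28097915649414)
pad [451.1 259. ] [87.6 87.7] 79.4
top [451.1 257.1] [34.3 34.7] 87.6 173 circ ((450.4411315917969, 257.418701171875), 18.08145523071289)
pad [451.2 257.4] [90.4 90.7] 79.3
top [ 614.1 -260.2] [46.6 52.2] 13.3 241 circ ((614.0546264648438, -259.58209228515625), 26.73406982421875)
top [ 613.9 -259.4] [24.3 25.3] 41.6 118 circ ((613.8492431640625, -259.6259460449219), 13.151599884033203)
t 22.5 pos [0.3478 0.2268 0.1975] yaw 0.292 shift [ 0.0555  0.4833 -0.0224] roll 4.672 q6-> 1.71 w 0.0941
```

```bash
python3 - <<'E'
from h import *
plan(.612,-.262,.18,np.radians(43.3))
E
```

```text
t 22.5 pos [0.3478 0.2268 0.1975] yaw 0.292 shift [0.1125 0.5442 0.0175] roll -2.658 q6-> 0.41 w 0.0941
```

Emit:
carry_out(steps=[[[0.1125, 0.544, 0.0], -2.66, -1], [[0.1125, 0.544, 0.0], -2.66, -1], [[0.1125, 0.544, 0.0], -2.66, -1], [[0.1125, 0.544, 0.0], -2.66, -1], [[0.1125, 0.544, 0.0], -2.66, -1], [[0.1125, 0.544, 0.0], -2.66, -1], [[0.1125, 0.544, 0.0], -2.66, -1], [[0.1125, 0.544, 0.0], -2.66, -1], [[0.1125, 0.544, 0.017], -2.66, -1], [[0.1125, 0.544, 0.017], -2.66, -1]])

```text
time: 23.75
tool_pos: [0.6121, -0.2655, 0.1758]
ee_rot: [-3.135, 0.003, 0.753]
wrist_force: [0.3, 0.5, -0.8]
width: 0.0941
finger_force: 0.0
```

Emit:
carry_out(steps=[[[0, 0, 0], 0, -1], [[0, 0, 0], 0, -1]])

```text
time: 24.0
tool_pos: [0.6118, -0.261, 0.1806]
ee_rot: [-3.139, 0.0, 0.757]
wrist_force: [0.6, 0.9, 0.4]
width: 0.094
finger_force: 0.0
```

```bash
cat >> h.py <<'E'
def hexfit(X,near,zt,rad,tol=.004,af=46):
    """hexagon fit (centre, flat-normal angle mod 60) to top-face points"""
    from scipy.optimize import minimize
    t=X[(np.linalg.norm(X[...,:2]-near,axis=-1)<rad)&(abs(X[...,2]-zt)<tol)][:,:2]*1000
    return hexpts(t,af)
def hexpts(t,af=46):
    from scipy.optimize import least_squares
    h=cv2.convexHull(t.astype(np.float32))[:,0]
    best=None
    for a0 in range(0,60,10):
        def f(p):
            a=np.radians(p[2]+60*np.arange(6)); d=(h-p[:2])@np.array([np.cos(a),np.sin(a)])
            return d.max(1)-p[3]
        r=least_squares(f,[*t.mean(0),a0,af/2],loss='soft_l1')
        if best is None or r.cost<best.cost: best=r
    print('hex',best.x[:2].round(1),'ang',round(best.x[2]%60,1),'apothem',best.x[3].round(2),'cost',round(best.cost,2),len(t)); return best.x
E
python3 - <<'E'
from h import *
s=snap('wrist','w10.png'); X=cloud(s)
hexfit(X,[.614,-.26],.02,.04); topface(X,[.614,-.26],.042,.03)
plan(.614,-.26,.003,np.radians(43.3))
c=(X[...,2]<.03)&(np.linalg.norm(X[...,:2]-[.618,-.087],axis=-1)<.034)&(s['image'].max(-1)<100); v,u=np.nonzero(c); print(len(v))
if len(v)>200: hexpts(plane(s,np.c_[u,v],.008)[:,:2]*1000)
E
```

```text
hex [ 614.4 -258.5] ang 13.6 apothem 22.85 cost 1.08 1021
top [ 614.8 -258.6] [25.1 25. ] 42.8 514 circ ((614.3347778320312, -258.4388732910156), 12.987544059753418)
t 24.05 pos [ 0.6119 -0.2607  0.1816] yaw 0.757 shift [0.002  0.0012 0.1786] roll 0.009 q6-> 0.41 w 0.0938
423
hex [617.3 -85.8] ang 52.7 apothem 20.85 cost 0.3 423
```

View pics/w10.png

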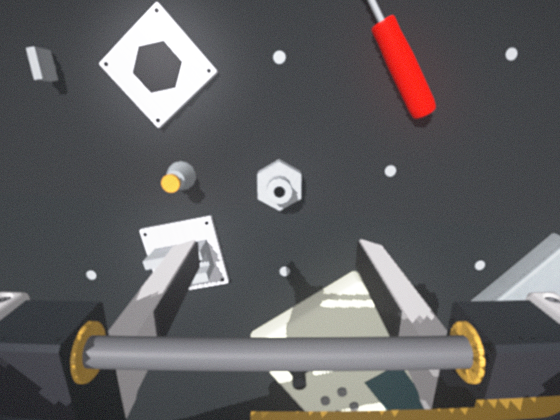

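The fitting is at (279,185), with its flats facing the fingers. Its pad is at (157,66), and the cream box lies at lower right, so I'll check its clearance.

```bash
python3 - <<'E'
from h import *
s=dict(np.load('top.npz')); X=cloud(s); P=X[130:245,450:560].reshape(-1,3); P=P[P[:,2]>.015]; print('max z',P[:,2].max(),'max y',P[:,1].max())
plan(.6145,-.2585,.003,np.radians(43.6))
E
```

```text
max z 0.07310968551266542 max y -0.3661148958492584
t 24.05 pos [ 0.6119 -0.2607  0.1816] yaw 0.757 shift [0.0034 0.0004 0.1786] roll -0.021 q6-> 0.41 w 0.0938
```

Emit:
carry_out(steps=[[[0.0034, 0.0004, 0.06], 0, -1], [[0.0034, 0.0004, 0.11], 0, -1], [[0.0034, 0.0004, 0.15], 0, -0.6], [[0.0034, 0.0004, 0.17], 0, -0.6], [[0.0034, 0.0004, 0.178], 0, -0.6], [[0.0034, 0.0004, 0.178], 0, 1], [[0.0034, 0.0004, 0.178], 0, 1], [[0.0034, 0.0004, 0.178], 0, 1], [[0.0034, 0.0004, 0.178], 0, 1], [[0.0034, 0.0004, 0.178], 0, 1]])

```text
time: 25.3
tool_pos: [0.6153, -0.2599, 0.0055]
ee_rot: [3.14, -0.001, 0.756]
wrist_force: [-0.6, 0.7, 6.5]
width: 0.0456
finger_force: 30.0
```

Emit:
carry_out(steps=[[[0, 0, 0], 0, 1]])

```text
time: 25.42
tool_pos: [0.6153, -0.2599, 0.0055]
ee_rot: [3.14, -0.001, 0.756]
wrist_force: [-0.9, 0.7, 5.6]
width: 0.0457
finger_force: 30.0
```

```bash
python3 - <<'E'
from h import *
o=robot.get_obs(); print(o['finger_force'])
plan(.6175,-.0865,.12,o['ee_rot'][2]-np.radians(20.9))
E
```

```text
29.98574048280716
t 25.43 pos [ 0.6153 -0.2599  0.0055] yaw 0.756 shift [ 0.1207 -0.1244 -0.1147] roll 2.09 q6-> 1.04 w 0.0457
```

Emit:
carry_out(steps=[[[0, 0, -0.03], 0, 1], [[0, 0, -0.08], 0, 1], [[0, 0, -0.12], 0, 1], [[0.04, -0.06, -0.12], 1, 1], [[0.088, -0.137, -0.12], 2.09, 1], [[0.088, -0.137, -0.12], 2.09, 1], [[0.088, -0.137, -0.12], 2.09, 1], [[0.088, -0.137, -0.12], 2.09, 1], [[0.088, -0.137, -0.12], 2.09, 1], [[0.088, -0.137, -0.12], 2.09, 1]])

```text
time: 26.68
tool_pos: [0.5846, -0.1007, 0.1235]
ee_rot: [-3.141, 0.0, 0.39]
wrist_force: [0.5, 1.1, -4.3]
width: 0.045
finger_force: 30.0
```

```bash
python3 - <<'E'
from h import *
s=snap('wrist','w11.png'); X=cloud(s); p=robot.get_obs()['tool_pos']
plan(.6175,-.0865,.0135)
hexfit(X,p[:2],p[2]+.0145,.03); topface(X,p[:2],p[2]+.0365,.018); pad(s,X,[.6175,-.0865])
c=(X[...,2]<.03)&(np.linalg.norm(X[...,:2]-[.6175,-.0865],axis=-1)<.034)&(s['image'].max(-1)<100); v,u=np.nonzero(c); hexpts(plane(s,np.c_[u,v],.008)[:,:2]*1000)
E
```

```text
t 26.73 pos [ 0.5847 -0.1006  0.1237] yaw 0.39 shift [ 0.0357 -0.0005  0.1102] roll 0.0 q6-> 1.04 w 0.0458
hex [583.6 -99.5] ang 45.8 apothem 24.41 cost 20.57 3375
top [584.  -99.4] [25.7 25.7] 66.7 2069 circ ((583.6895751953125, -99.239990234375), 13.369094848632812)
pad [607.7 -84.6] [ 87.3 107.7] 83.9
hex [617.4 -85.8] ang 54.3 apothem 21.25 cost 0.27 1560
```

View pics/w11.png

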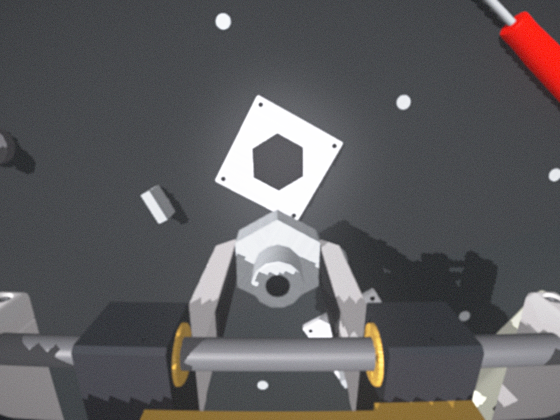

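Held fitting at (278,260), silhouette at (278,161); it needs a small extra turn of about -1.7° in roll.

Emit:
carry_out(steps=[[[0.0363, 0.0006, 0.03], -0.17, 1], [[0.0363, 0.0006, 0.07], -0.17, 1], [[0.0363, 0.0006, 0.095], -0.17, 1], [[0.0363, 0.0006, 0.104], -0.17, 1], [[0.0363, 0.0006, 0.107], -0.17, 1], [[0.0363, 0.0006, 0.109], -0.17, 1], [[0.0363, 0.0006, 0.109], -0.17, 1]])

```text
time: 27.6
tool_pos: [0.6192, -0.0865, 0.0163]
ee_rot: [3.14, -0.002, 0.421]
wrist_force: [0.2, 0.1, -3.6]
width: 0.0454
finger_force: 30.0
```

Emit:
carry_out(steps=[[[0, 0, 0.001], 0, 1], [[0, 0, 0.002], 0, 1], [[0, 0, 0.002], 0, 1]])

```text
time: 27.98
tool_pos: [0.6187, -0.0863, 0.0135]
ee_rot: [3.141, -0.001, 0.421]
wrist_force: [0.0, -0.8, -2.0]
width: 0.0458
finger_force: 30.0
```

Emit:
carry_out(steps=[[[0, 0, 0.0007], 0, 1], [[0, 0, 0.0007], 0, 1]])

```text
time: 28.22
tool_pos: [0.6187, -0.0863, 0.0135]
ee_rot: [3.141, -0.001, 0.421]
wrist_force: [-2.3, 0.8, 3.6]
width: 0.0456
finger_force: 30.0
```

Emit:
carry_out(steps=[[[0, 0, 0], 0, 0], [[0, 0, 0], 0, -0.3], [[0, 0, 0], 0, -0.4], [[0, 0, -0.05], 0, -0.4], [[0, 0, -0.1], 0, -0.4], [[-0.06, 0, -0.16], 0, -1], [[-0.11, 0, -0.18], 0, -1], [[-0.11, 0, -0.18], 0, -1], [[-0.11, 0, -0.18], 0, -1]])

```text
time: 29.35
tool_pos: [0.5181, -0.1315, 0.1926]
ee_rot: [3.141, -0.001, 0.42]
wrist_force: [-0.4, -0.1, -0.7]
width: 0.0939
finger_force: 0.0
```

```bash
python3 - <<'E'
from h import *
s=snap('wrist'); X=cloud(s)
hexfit(X,[.6175,-.086],.028,.04); topface(X,[.6175,-.086],.05,.03); pad(s,X,[.6175,-.086])
t=snap('top','top2.png'); Y=cloud(t); hexfit(Y,[.6175,-.087],.028,.04); topface(Y,[.6175,-.087],.05,.03); pad(t,Y,[.6175,-.087])
plan(.4,0,.25)
E
```

```text
hex [617.8 -85.2] ang 55.5 apothem 23.15 cost 0.63 1338
top [617.9 -85.5] [25.7 25. ] 23.2 645 circ ((617.8438110351562, -85.39791107177734), 13.107067108154297)
pad [617.6 -85.6] [86.8 86.8] 84.0
hex [616.8 -87.2] ang 55.1 apothem 22.26 cost 4.16 239
top [616.2 -86.7] [22.2 23.4] 83.6 108 circ ((616.809814453125, -86.07405090332031), 12.723358154296875)
pad [617.3 -86.8] [91.6 92. ] 84.3
t 29.45 pos [ 0.5182 -0.1307  0.1906] yaw 0.422 shift [-0.0544 -0.1678 -0.059 ] roll 0.0 q6-> 1.15 w 0.0942
```

View pics/top2.png

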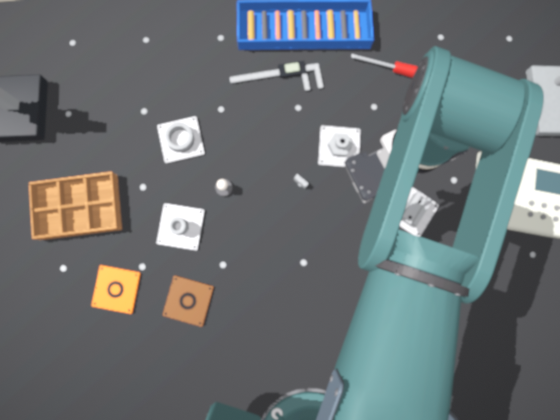

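The top view shows the ring (181,139), bushing (180,226) and fitting (341,146) on their plates, with the ball still at (223,187). The arm hides the block and the jack here. The block was verified earlier, and nothing was seen to come near the jack. Handing in.

```bash
python3 -c "
from bench import robot
print(robot.close_job())"
```

```text
the job is handed in; nothing more can be done
None
```

I stood all four workpieces upright on their matching plates, each within about 1 mm of centre and the two that needed turning within about 1.5°, let go of everything and handed the job in at about 29 s; the last picture shows the ball in place, but the arm hid the jack, so I didn't check that one at the end.

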